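# Prop open the lid of a screened test box

### The job

Prop open the screened test box so that the board inside can be changed: take the cable stripper off its lid and lay it flat on the bench, a hand's width or more clear of the box, without dropping it. Then raise the lid, swing up the prop rod on the side of the box that faces you and let the lid down on it, so that the rod's cross pin sits home in the forked catch and carries the lid. Leave the bottle, the tape, the mug and the solder reel where they stand.

Things in the scene. Friction and masses are not known exactly. Their poses are not given: they have to be found in the camera images.
- test_box: Bare aluminium box fixed to the bench: 155 mm deep (its x), 220 wide (its y), 95 high. Origin under its centre; x points from lip to hinge, y to its left, z up. It stands roughly sideways: the lip looks to the robot's left, the hinge is the right-hand top edge, its own right side (-y) faces the robot; there rod and catch stand out to y = -177 mm. Sockets stand 15 mm out of the far side.
- box_lid (a joint): Lid angle in rad: 0 shut, 1.36 its upper stop (nearly upright). Damped, stiff hinge: 5 to 12 N at the lip raise it; let go above about 1.3 it stays up by itself, lower it sinks shut slowly (about 0.1 to 0.8 rad/s). Carried by the rod with the pin home it stands at about 0.84.
- lid_hinge (a point): Middle of the hinge line, 95 mm above the bench, 77.5 mm behind the box's centre; the line runs along the box's y. A wall shelf hangs over the bench's back, from x = 0.695 m on, its underside 0.37 m above the bench: keep the wrist out of it.
- lid_lip (a point): Middle of the lid's rounded lip, its free edge, 228 mm wide, 180 mm from the hinge line, moves with the lid; axes of the lid (x to the hinge, z out of its top). It overhangs the box by 25 mm: shut fingertips fit under it when they slope in from the lip's side. Lip: underside 0, top 10 mm above this point; the lid's flat top (where the stripper lies) is 11 mm above it.
- prop_rod (a joint): Prop rod angle in rad: 0 lying at rest (rising 28 degrees forward from its pivot), growing as it swings up and back; upright at 1.08, in line with the catch of the lowered lid at about 1.17; upper stop 1.45. Stiff pivot: it stays where it is left and takes about 1 to 2 N at its end to swing.
- rod_pivot (a point): Pivot of the prop rod, low on the side that faces the robot: 12.5 mm behind the box's centre, 142 mm to its right, 20 mm above the bench; axis along the box's y.
- rod_grip (a point): Middle of the rod's black finger grip, a stub 14 mm in diameter and 30 mm long along the box's y, at the rod's free end, 135 mm from the pivot, on the outer side (163 mm right of the box's centre). The rod itself is steel, 8 mm thick, in the plane 142 mm right of the centre.
- rod_pin (a point): Middle of the rod's steel cross pin, 10 mm in diameter, 23 mm long along the box's y, at the rod's free end on the inner side (125 mm right of the box's centre).
- catch_seat (a point): Centre of the seat in the forked catch on the lid's right edge, 80 mm from the hinge line: a slot 13 mm wide and about 13 mm deep, with a mouth flared to 47 mm wide that opens out of the lid's underside, 24 mm below the seat. When the pin is home its middle lies within 2 mm of this point.
- stripper: Cable stripper lying on the lid: black grips, blue thumb wheel; 38 mm wide (its x), 157 mm long (its y), 34 mm high, 0.16 kg. Origin at the centre of its underside, z up. Grasp across its 36 mm body at the middle. Besides the things listed, the bench is free from x 0.36 to 0.60 m and y -0.33 to 0.42 m.
- bottle: White solvent bottle with blue pump, 54 mm in diameter, 131 mm high, standing before the lip or behind the hinge; origin at the centre of its foot. Leave it.
- tape: Roll of black tape lying before the lip, 68 mm in diameter, 19 mm high; origin at the centre of its underside. Leave it.
- cup: White mug with dots, standing behind the hinge or before the lip: cup 80 mm in diameter, 91 mm high, centred 17 mm along its own +y from the origin, handle out to 57 mm along its own -y; origin on the bench. Leave it.
- spool: Reel of solder standing between the lip and the robot, 53 mm in diameter, 39 mm high; origin at the centre of its underside. Leave it.

How it is judged:
On the way:
1. the stripper lies on the bench, let go, at least 0.18 m (middle to middle) from the box (height (world z) of stripper below 0.015 m and linear speed of stripper below 0.03 m/s and contact force between the fingers and stripper below 0.1 N and horizontal distance between stripper and test_box above 0.18 m), for 0.2 s.
At the end, for the whole second after the job is handed in: The lid rests on the prop rod: the cross pin's middle within 6 mm of the catch's seat, lid angle 0.79 to 0.89 rad and still. The stripper lies flat and still on the bench, its middle at least 0.18 m from the box's middle (distance between rod_pin and catch_seat below 0.006 m and value of joint box_lid between 0.79 and 0.89 rad and velocity of joint box_lid between -0.02 and 0.02 rad/s and height (world z) of stripper below 0.015 m and angle between stripper's own z axis and vertical below 0.15 rad and linear speed of stripper below 0.02 m/s and horizontal distance between stripper and test_box above 0.18 m); the robot touches nothing.
It fails at once if the stripper is dropped or thrown (it moves faster than 0.7 m/s while no finger touches it, as after a fall of 25 mm) (linear speed of stripper above 0.7 m/s and contact force between the fingers and stripper below 0.02 N).
It fails at once if the bottle is moved by more than 30 mm (distance of bottle from where it was at the start of the episode above 0.03 m).
It fails at once if the tape is moved by more than 30 mm (distance of tape from where it was at the start of the episode above 0.03 m).
It fails at once if the mug is moved by more than 30 mm (distance of cup from where it was at the start of the episode above 0.03 m).
It fails at once if the solder reel is moved by more than 30 mm (distance of spool from where it was at the start of the episode above 0.03 m).
It also fails if it takes over 72 s, if anything falls off the work surface, if the arm or the gripper's body presses on something with over 40 N, if the wrist force passes 120 N, or if a joint passes its speed limit or range.

### The arm

A 6-joint arm with a two-finger parallel gripper is mounted at the origin on a cart in front of the work surface, level with it; the furniture and walls round the work are solid. World frame = base frame: x ahead of the robot, y to its left, z up, the work surface at z = 0. Lengths are in m, angles in rad, forces in N, time in s.
With the tool pointing down it reaches from about 0.35 to 0.975 m from the base axis. Payload 7.1 kg.
Tool frame: the origin (TCP) lies midway between the tips of the shut fingers; the grasp point (between the pads) lies 19 mm behind it; z points along the fingers, y is the line along which they close (so a half turn about z gives the same grasp; the last joint's range is limited). The gripper opens to 88 mm and grips with 3 to 60 N. Pads are 20 mm wide; open, the fingers measure 115 mm over their backs; the gripper's body (75 mm by 178 mm) begins 61 mm behind the grasp point.
Start: joints at [-1.33, 0.423, 1.63, -0, 1.089, -0.019], TCP at [0.161, -0.604, 0.223] pointing down, gripper open.
Joint ranges: [-3, 3], [-0.9, 2.11], [0.09, 2.58], [-1.31, 4.45], [0.11, 2.69], [-2.54, 2.54]. Speed limits (rad/s): [2.39, 2.39, 3.01, 3.14, 3.14, 3.14].

### API

Orientations are given as a unit quaternion [w, x, y, z].
In Python, from station import move_pose, movel, movej, command_gripper, wait, inverse_kinematics, read_camera, camera_info, MotionError, job_done, get_time, get_joint_pos, get_qvel, get_effort, get_tcp_pos, get_ee_rot, get_ft_force, get_ft_torque, get_grip_width, get_finger_force gives the robot as it stands. Calls block until the motion is done:
- move_pose(position, orientation): joint-space move of the TCP to a pose.
- movel(position, frame=None, v=0.15, until_force=None): straight line of the TCP; frame=None keeps the orientation; v is the mean speed in m/s. With until_force (N) it stops when the force on the tool has changed by that much, and returns True; else False.
- movej(angles): joint-space move.
- command_gripper(opening): opening from 0.0 (shut) to 1.0 (fully open); the grip force is fixed at half the most; returns when the fingers have stopped.
- wait(seconds).
- inverse_kinematics(position, orientation): joint angles nearest the present ones, or None.
- read_camera(name): name is "scene" or "side" or "wrist"; returns the picture (400x640x3 uint8, red, green, blue); there is no depth.
- camera_info(name): a dict with "intrinsics" (3x3 intrinsics, pixels), "dist" ([k1, k2, p1, p2, k3] as OpenCV has them; the pictures are not rectified), "T" (4x4, takes a point from camera to world coordinates); the wrist camera has in their place "tool_from_camera" (4x4, takes a point from camera to tool coordinates, whose origin is the TCP and whose axes are the flange's). Camera axes: x right, y up, looking along -z (the intrinsics and any distortion apply to the point x, -y, -z); pixel columns grow to the right and rows downward; lengths in m; the calibration is good to about 2 mm. A picture is of the moment at which its call begins: read the wrist's pose just before it. camera_info takes no time and is no camera call.
A pose or a line that the arm cannot do raises MotionError and nothing moves.
- job_done(): hands the job in; it is judged then, once.
Readings, each from a call of its own:
- get_time(): time.
- get_joint_pos(): joint angles.
- get_qvel(): joint speeds.
- get_effort(): joint torques, N m.
- get_tcp_pos(): TCP position.
- get_ee_rot(): TCP orientation.
- get_ft_force(): force on the tool from outside, world axes, zero at the start.
- get_ft_torque(): the same for the moment, N m.
- get_grip_width(): opening from 0.0 (shut) to 1.0 (fully open).
- get_finger_force(): force on a finger pad.
Only numpy, scipy, OpenCV 4.12 (cv2) and the standard library are available. Lean on these libraries where they do the work, as an engineer would, in place of code of your own. Each camera call takes 0.05 s, during which the arm holds its last target. There are 200 camera calls.

## Working session

There is one attempt and no reset: what is moved stays moved. The work goes in short steps, each a Python script; the robot and the scene stay as the last script left them, time stands still between calls to the robot, and variables do not carry over. Pictures are saved under pics/ and viewed, at most 10 in all, crops included, and the job is handed in when it is done.

```bash
mkdir -p pics; ls; python3 - <<'E'
from station import *
import cv2,numpy as np
for n in ("scene","side"):
    im=read_camera(n); cv2.imwrite(f"pics/{n}0.png",im[:,:,::-1])
    i=camera_info(n); print(n,np.round(i["intrinsics"],1).tolist(),i["dist"],np.round(i["T"],3).tolist())
print(camera_info("wrist"),get_ee_rot(),get_time())
E
```

```text
pics
scene [[408.6, 0.0, 312.1], [0.0, 408.6, 197.5], [0.0, 0.0, 1.0]] [-0.00132391  0.          0.          0.          0.        ] [[0.877, 0.177, -0.447, 0.152], [-0.48, 0.348, -0.805, -0.574], [0.014, 0.921, 0.39, 0.418], [0.0, 0.0, 0.0, 1.0]]
side [[378.1, 0.0, 321.7], [0.0, 378.1, 203.0], [0.0, 0.0, 1.0]] [-0.0587227  0.         0.         0.         0.       ] [[-0.827, 0.293, -0.48, 0.116], [-0.562, -0.46, 0.687, 0.707], [-0.019, 0.838, 0.545, 0.577], [0.0, 0.0, 0.0, 1.0]]
{'intrinsics': array([[338.49650551,   0.        , 318.98742425],
       [  0.        , 338.49650551, 197.75462075],
       [  0.        ,   0.        ,   1.        ]]), 'dist': array([-0.0267289,  0.       ,  0.       ,  0.       ,  0.       ]), 'tool_from_camera': array([[ 3.34229995e-04,  9.70001942e-01,  2.43096938e-01,
         6.71954238e-02],
       [ 9.99999865e-01, -4.20946756e-04,  3.04772336e-04,
         1.55215302e-04],
       [ 3.97960625e-04,  2.43096803e-01, -9.70001951e-01,
        -1.61604461e-01],
       [ 0.00000000e+00,  0.00000000e+00,  0.00000000e+00,
         1.00000000e+00]])} [-6.79018990e-04  9.91574772e-01  1.29533801e-01 -6.30370068e-05] 0.1
```

View pics/scene0.png

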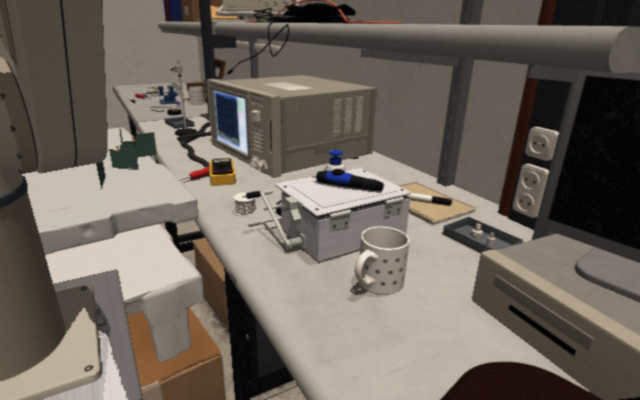

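View pics/side0.png

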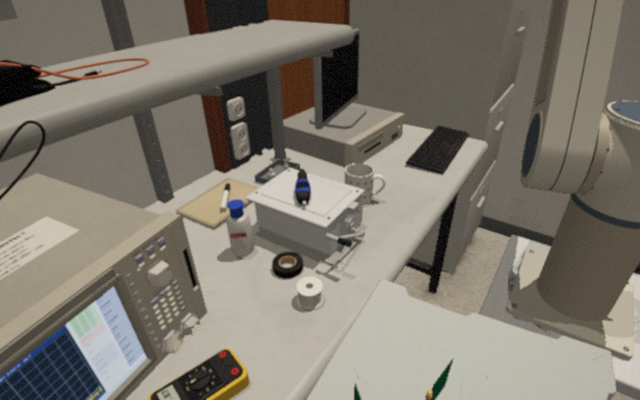

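The scene view shows the box at about (340,215) with the stripper on the lid at (350,182) and the mug at (383,260), behind the hinge. The side view shows the lid at about (305,195), rod grip (346,241), bottle (238,230), tape (288,264) and reel (309,292).

```bash
cat > h.py <<'E'
from station import *
import cv2,numpy as np
from scipy.spatial.transform import Rotation as R
def campose(n):
    i=camera_info(n)
    if n!="wrist": return i,np.array(i["T"])
    T=np.eye(4);T[:3,:3]=R.from_quat(get_ee_rot(),scalar_first=True).as_matrix();T[:3,3]=get_tcp_pos()
    return i,T@i["tool_from_camera"]
def ray(i,T,uv):
    p=cv2.undistortPoints(np.array([[uv]],float),i["intrinsics"],i["dist"])[0,0]
    return T[:3,3],T[:3,:3]@np.array([p[0],-p[1],-1])
def plane(i,T,uv,z):
    o,d=ray(i,T,uv); return o+d*(z-o[2])/d[2]
def proj(i,T,P):
    q=(np.atleast_2d(P)-T[:3,3])@T[:3,:3]*[1,-1,-1]
    return cv2.projectPoints(q,np.zeros(3),np.zeros(3),i["intrinsics"],i["dist"])[0][:,0]
def quat(M): return R.from_matrix(M).as_quat(scalar_first=True)
def tool(z,y):
    z=np.array(z,float);z/=np.linalg.norm(z);y=np.array(y,float);y-=z*(y@z);y/=np.linalg.norm(y)
    return quat(np.column_stack([np.cross(y,z),y,z]))
def snap(n,name,scale=1):
    i,T=campose(n);im=read_camera(n)[:,:,::-1].copy();np.savez(f"pics/{name}.npz",T=T)
    cv2.imwrite(f"pics/{name}.png",im);return im,i,T
E
python3 - <<'E'
from h import *
i,T=campose("side")
for nm,uv,z in [("lidL",(248,195),.1),("lidback",(292,171),.1),("lidR",(363,190),.1),("lidfront",(335,216),.1),("tape",(288,264),.019),("reel",(309,284),.039),("bottletop",(238,205),.131),("mug",(358,171),.091),("grip",(346,241),.08),("strip",(302,187),.12)]:
    print(nm,plane(i,T,uv,z).round(3))
i,T=campose("scene")
for nm,uv,z in [("lidlipnear",(276,184),.1),("lidhingeNear",(316,212),.1),("lidhingefar",(408,190),.1),("strip",(350,182),.12),("mug",(385,238),.091)]:
    print(nm,plane(i,T,uv,z).round(3))
E
```

```text
lidL [0.706 0.172 0.1  ]
lidback [0.691 0.019 0.1  ]
lidR [0.483 0.004 0.1  ]
lidfront [0.481 0.133 0.1  ]
tape [0.532 0.245 0.019]
reel [0.446 0.284 0.039]
bottletop [0.657 0.249 0.131]
mug [ 0.55  -0.089  0.091]
grip [0.429 0.174 0.08 ]
strip [0.597 0.099 0.12 ]
lidlipnear [0.482 0.182 0.1  ]
lidhingeNear [0.489 0.019 0.1  ]
lidhingefar [0.715 0.026 0.1  ]
strip [0.602 0.077 0.12 ]
mug [ 0.551 -0.107  0.091]
```

```bash
python3 - <<'E'
from h import *
q=tool([0,0,-1],[0,1,0])
print(inverse_kinematics([.56,.10,.33],q))
move_pose([.56,.10,.33],q)
im,i,T=snap("wrist","w1"); print(get_time(),T.round(3).tolist())
E
```

```text
[ 1.55788244e-01  2.33035587e-01  1.64526666e+00 -4.44089210e-16
  1.26329040e+00 -1.41500808e+00]
3.025 [[0.001, -0.97, -0.242, 0.496], [1.0, 0.001, 0.0, 0.1], [0.0, -0.242, 0.97, 0.491], [0.0, 0.0, 0.0, 1.0]]
```

View pics/w1.png

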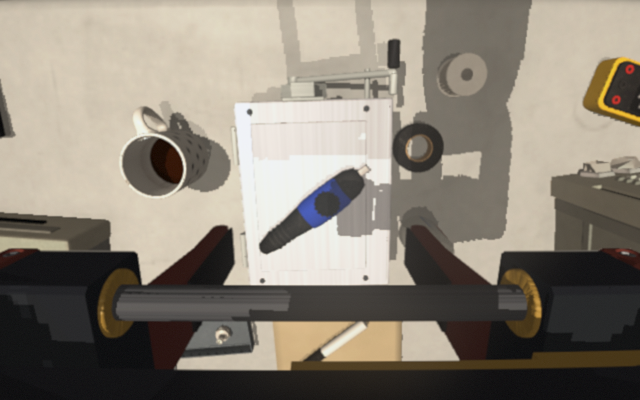

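The wrist view shows the lid's near corners at (236,103) and (394,98), and the stripper lying diagonally from (262,247) to (368,168). The rod grip is at (393,52), tape (418,147), reel (463,74), mug (160,163).

```bash
python3 - <<'E'
from h import *
i,_=campose("wrist");T=np.load("pics/w1.npz")["T"];im=cv2.imread("pics/w1.png")
g=cv2.GaussianBlur(cv2.cvtColor(im,cv2.COLOR_BGR2GRAY),(3,3),0).astype(float)
gx=np.abs(np.gradient(g,axis=1));gy=np.abs(np.gradient(g,axis=0))
def fit(P):
    P=np.array(P,float)
    for _ in range(6):
        vx,vy,x,y=cv2.fitLine(P.astype(np.float32),cv2.DIST_HUBER,0,.01,.01).ravel()
        r=np.abs((P[:,0]-x)*vy-(P[:,1]-y)*vx);P=P[r<max(1.2,np.median(r)*2)] 
    return np.array([vx,vy,x,y]),len(P)
def win(r,lo,hi,a): return lo+np.argmax(a[lo:hi])
lip,n1=fit([(win(r,383,400,gx[r]),r) for r in range(105,240)])
near,n2=fit([(c,win(c,94,110,gy[:,c])) for c in range(320,385)])
hin,n3=fit([(win(r,230,252,gx[r]),r) for r in range(110,275)])
print(n1,n2,n3,lip.round(2),near.round(2),hin.round(2))
def isect(a,b):
    t=np.linalg.solve(np.array([a[:2],-b[:2]]).T,b[2:]-a[2:]);return a[2:]+t[0]*a[:2]
for nm,l in(("lip",lip),("near",near),("hin",hin)):
    A,B=[plane(i,T,l[2:]+s*l[:2],.105) for s in(-50,50)];d=B-A;print(nm,A.round(4),B.round(4),np.degrees(np.arctan2(d[1],d[0])))
for nm,z in(("lip/near",.105),):
    print(nm,isect(lip,near),plane(i,T,isect(lip,near),z).round(4),plane(i,T,isect(hin,near),z).round(4))
for s in [(250,112),(366,108),(263,281),(366,278)]: print("screw",plane(i,T,s,.106).round(4))
# stripper
hsv=cv2.cvtColor(im,cv2.COLOR_BGR2HSV)
dark=((hsv[:,:,2]<70)|((hsv[:,:,1]>130)&(hsv[:,:,0]>100)&(hsv[:,:,0]<130))).astype(np.uint8)
dark[:, :252]=0;dark[:,375:]=0;dark[:150]=0;dark[262:]=0
n,L,S,C=cv2.connectedComponentsWithStats(dark);k=1+np.argmax(S[1:,4]);ct=np.argwhere(L==k)[:,::-1]
rc=cv2.minAreaRect(ct.astype(np.float32));print("strip px",S[k],rc)
bx=np.array([plane(i,T,p,.106+.018) for p in cv2.boxPoints(rc)]);print(bx.round(4).tolist(),bx.mean(0).round(4))
e=[np.linalg.norm(bx[k]-bx[k-1]) for k in range(4)];print("edges",np.round(e,4))
for nm,p,z in [("tape",(418,147),.015),("reel",(463,74),.039),("grip end",(393,41),.083),("grip inner",(393,67),.083),("mug",(152,165),.091)]: print(nm,plane(i,T,p,z).round(4))
s,iS,TS=snap("side","s1")
cr=cv2.resize(im[30:270,220:480],None,fx=3,fy=2.5*1,interpolation=cv2.INTER_CUBIC)
crs=cv2.resize(s[160:310,220:400],None,fx=4,fy=4,interpolation=cv2.INTER_CUBIC)
cv2.imwrite("pics/crs.png",crs)
E
```

```text
115 51 83 [ 2.0000e-02 -1.0000e+00  3.9056e+02  1.7083e+02] [ 1.000e+00 -2.000e-02  3.558e+02  9.950e+01] [ 4.0000e-02 -1.0000e+00  2.3451e+02  2.0383e+02]
lip [0.6205 0.1838 0.105 ] [0.5035 0.1809 0.105 ] -178.57161732915674
near [0.4816 0.0852 0.105 ] [0.4795 0.1952 0.105 ] 91.08071192333293
hin [ 0.6629 -0.0067  0.105 ] [0.5402 0.0052 0.105 ] 174.4713338911742
lip/near [392.33734  98.81304] [0.4798 0.1804 0.105 ] [0.4827 0.0106 0.105 ]
screw [0.4938 0.0233 0.106 ]
screw [0.4897 0.1515 0.106 ]
screw [0.6992 0.0293 0.106 ]
screw [0.6952 0.1582 0.106 ]
strip px [260 209  51  44 563] ((282.45770263671875, 234.08848571777344), (22.978918075561523, 52.18495178222656), 52.12501525878906)
[[0.6388, 0.0252, 0.124], [0.6003, 0.0736, 0.124], [0.6218, 0.0894, 0.124], [0.6615, 0.0407, 0.124]] [0.6306 0.0572 0.124 ]
edges [0.0275 0.0618 0.0267 0.0627]
tape [0.5412 0.2385 0.015 ]
reel [0.4463 0.283  0.039 ]
grip end [0.4162 0.1828 0.083 ]
grip inner [0.4439 0.1841 0.083 ]
mug [ 0.5548 -0.1005  0.091 ]
```

View pics/crs.png

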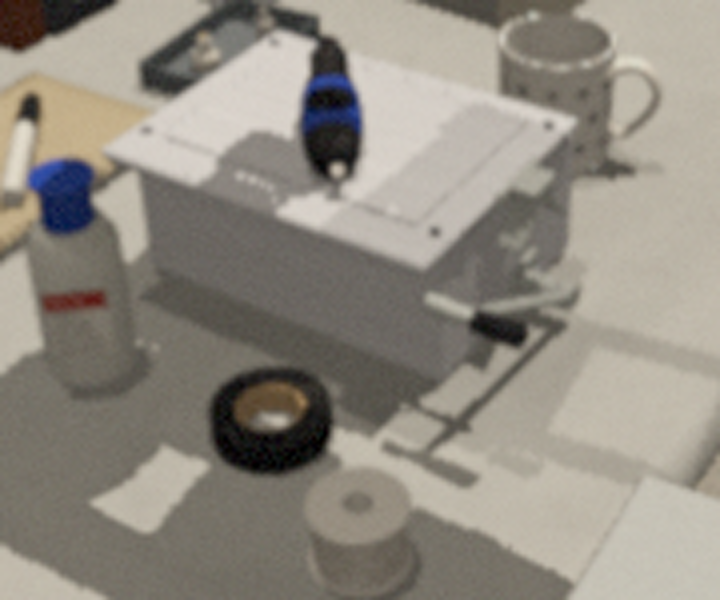

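The crop confirms the rod at rest with its grip at about (500,328), the catch on the near side, and the bottle in front of the lip. Box centre is (0.5965, 0.081), yaw about 1.5°; the predicted rod grip is within 1 mm of the one I measured. Next is the stripper.

```bash
cat >> h.py <<'E'
YAW=np.radians(1.5);C=np.array([.5965,.0809,0])
EY=np.array([np.cos(YAW),np.sin(YAW),0]);EX=np.array([np.sin(YAW),-np.cos(YAW),0]);EZ=np.array([0,0,1.])
def bw(x,y,z): return C+EX*x+EY*y+EZ*z   # box -> world
def bv(x,y,z): return EX*x+EY*y+EZ*z
E
python3 - <<'E'
from h import *
i,_=campose("wrist");T=np.load("pics/w1.npz")["T"];im=cv2.imread("pics/w1.png").astype(int)
roi=np.zeros(im.shape[:2],np.uint8);roi[155:262,252:376]=1
g=im.max(2); B,G,Rr=im[:,:,0],im[:,:,1],im[:,:,2]
m=(((g<80)|((B-Rr>40)))&(roi>0)).astype(np.uint8)
m=cv2.morphologyEx(m,cv2.MORPH_CLOSE,np.ones((3,3),np.uint8))
n,L,S,_=cv2.connectedComponentsWithStats(m);k=1+np.argmax(S[1:,4]);ct=np.argwhere(L==k)[:,::-1].astype(np.float32)
rc=cv2.minAreaRect(ct);bx=np.array([plane(i,T,p,.121)[:2] for p in cv2.boxPoints(rc)])
e=[(np.linalg.norm(bx[k]-bx[k-1]),bx[k]-bx[k-1]) for k in range(4)];l=max(e,key=lambda t:t[0])
print(S[k],rc,np.round([t[0] for t in e],3),bx.mean(0).round(4))
ax=l[1]/l[0]; ax*=np.sign(ax[1]); print("axis",ax)
tip=plane(i,T,(370,166),.121)[:2];print("tip along axis",(tip-bx.mean(0))@ax)
np.savez("strip.npz",c=bx.mean(0),ax=ax)
gy=np.array([ax[1],-ax[0],0])
for s in (1,-1):
    print(s,inverse_kinematics([*bx.mean(0),.11],tool([0,0,-1],s*gy)))
    for a in (0,45,90,135): print(a,inverse_kinematics([.45,-.24,.005],tool([0,0,-1],s*np.array([np.cos(np.radians(a)),np.sin(np.radians(a)),0]))) is not None)
E
```

```text
[ 260  169  104   84 2841] ((310.80487060546875, 213.256103515625), (30.141538619995117, 123.68962860107422), 51.34019470214844) [0.036 0.143 0.034 0.146] [0.6077 0.0887]
axis [-0.64351163  0.76543634]
tip along axis 0.08731902161849694
1 [ 1.25515876e-01  5.50085087e-01  1.72424271e+00 -4.44089210e-16
  8.67264859e-01 -5.73561337e-01]
0 True
45 True
90 True
135 False
-1 None
0 False
45 True
90 True
135 True
```

```bash
python3 - <<'E'
from h import *
d=np.load("strip.npz");ax=d["ax"];c=d["c"]+.006*ax
q=tool([0,0,-1],[ax[1],-ax[0],0])
move_pose([*c,.22],q)
print(movel([*c,.1105],v=.12,until_force=8),get_tcp_pos())
command_gripper(0.0);print("grip",get_grip_width(),get_finger_force())
movel([*c,.125],v=.05);movel([*c,.23],v=.15)
print("lifted",get_grip_width(),get_finger_force())
movel([.45,-.1,.23],v=.25)
q2=tool([0,0,-1],[.7071,.7071,0])
move_pose([.45,-.24,.15],q2)
movel([.45,-.24,.03],v=.15);print(movel([.45,-.24,.002],v=.02,until_force=2),get_tcp_pos(),get_ft_force())
command_gripper(.75);wait(.3);print(get_finger_force())
movel([.45,-.24,.12],v=.12);print(get_time())
move_pose([.45,-.24,.25],tool([0,0,-1],[0,1,0]))
im,i,T=snap("wrist","w2")
sc,_,_=snap("scene","sc2")
E
```

```text
False [0.6044334  0.09336759 0.11126191]
grip 0.4083122953872167 29.68159854412079
lifted 0.4125532527149274 29.69027817249298
True [ 0.44987563 -0.23989335  0.00443888] [-0.73290815  0.43565785  4.82380407]
0.0
13.1083
```

View pics/w2.png

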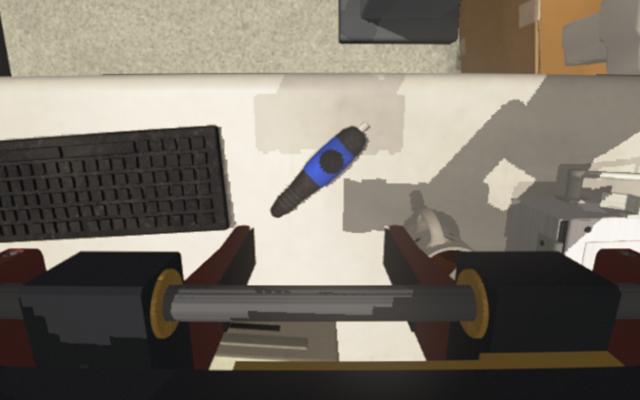

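The picture shows the stripper lying flat on the bench at about (322,170), clear of the mug. Next I check reachability for lifting the lid.

```bash
cat >> h.py <<'E'
def lidpose(th,beta,ybox,s=.014,back=0,low=0,half=.010):
    """tool pose with finger's upper face on the lip's lower edge; lid frame u (outward), w (normal)"""
    zu,zw=-np.cos(beta),-np.sin(beta);xu,xw=-np.sin(beta),np.cos(beta)
    u=.178+s*zu-half*xu-back*zu;w=s*zw-half*xw-back*zw-low
    U=bv(-np.cos(th),0,np.sin(th));W=bv(np.sin(th),0,np.cos(th));H=bw(.0775,ybox,.095)
    return H+U*u+W*w,tool(U*zu+W*zw,-EY)
E
python3 - <<'E'
from h import *
for yb in(-.085,-.06):
  for b0 in (25,35,45):
   for k in (0.6,.8,1):
    r=[]
    for th in np.linspace(0,1.36,8):
        p,q=lidpose(th,np.radians(b0)-(1-k)*th,yb);s=inverse_kinematics(p,q);r.append(None if s is None else s.round(2).tolist())
    print(yb,b0,k,[x is not None for x in r],r[0],r[-1])
    p,q=lidpose(0,np.radians(b0),yb,back=.07,low=.006);print(inverse_kinematics(p,q) is not None,p.round(3))
E
```

```text
-0.085 25 0.6 [True, True, True, True, True, True, False, False] [0.71, 0.93, 1.58, -0.78, 1.57, -2.04] None
True [0.507 0.234 0.104]
-0.085 25 0.8 [True, True, True, True, True, False, False, False] [0.71, 0.93, 1.58, -0.78, 1.57, -2.04] None
True [0.507 0.234 0.104]
-0.085 25 1 [True, True, True, True, False, False, False, False] [0.71, 0.93, 1.58, -0.78, 1.57, -2.04] None
True [0.507 0.234 0.104]
-0.085 35 0.6 [True, True, True, True, True, False, False, False] [0.69, 0.85, 1.63, -0.71, 1.43, -2.09] None
True [0.508 0.231 0.113]
-0.085 35 0.8 [True, True, True, True, False, False, False, False] [0.69, 0.85, 1.63, -0.71, 1.43, -2.09] None
True [0.508 0.231 0.113]
-0.085 35 1 [True, True, True, True, False, False, False, False] [0.69, 0.85, 1.63, -0.71, 1.43, -2.09] None
True [0.508 0.231 0.113]
-0.085 45 0.6 [True, True, True, True, False, False, False, False] [0.65, 0.76, 1.68, -0.64, 1.29, -2.14] None
True [0.508 0.226 0.122]
-0.085 45 0.8 [True, True, True, False, False, False, False, False] [0.65, 0.76, 1.68, -0.64, 1.29, -2.14] None
True [0.508 0.226 0.122]
-0.085 45 1 [True, 
[... 619 characters left out ...]
 None
True [0.533 0.231 0.113]
-0.06 35 0.8 [True, True, True, True, False, False, False, False] [0.66, 0.86, 1.58, -0.73, 1.44, -2.12] None
True [0.533 0.231 0.113]
-0.06 35 1 [True, True, True, True, False, False, False, False] [0.66, 0.86, 1.58, -0.73, 1.44, -2.12] None
True [0.533 0.231 0.113]
-0.06 45 0.6 [True, True, True, True, False, False, False, False] [0.63, 0.78, 1.64, -0.65, 1.3, -2.17] None
True [0.533 0.226 0.122]
-0.06 45 0.8 [True, True, True, False, False, False, False, False] [0.63, 0.78, 1.64, -0.65, 1.3, -2.17] None
True [0.533 0.226 0.122]
-0.06 45 1 [True, True, True, False, False, False, False, False] [0.63, 0.78, 1.64, -0.65, 1.3, -2.17] None
True [0.533 0.226 0.122]
```

```bash
sed -i 's/half=.010):/half=.010,sg=-1):/; s/tool(U\*zu+W\*zw,-EY)/tool(U*zu+W*zw,sg*EY)/' h.py
python3 - <<'E'
from h import *
for yb in(-.085,-.06):
  for b0 in (25,35,45):
   for k in (0.7,1):
    r=[]
    for th in np.linspace(0,1.36,8):
        p,q=lidpose(th,np.radians(b0)-(1-k)*th,yb,sg=1);s=inverse_kinematics(p,q);r.append(None if s is None else s.round(2).tolist())
    print(yb,b0,k,[x is not None for x in r],r[0],r[-1])
for b in (30,45,60):
  print("const a",b,[inverse_kinematics(*lidpose(th,np.radians(b)-th,-.085)) is not None for th in np.linspace(0,1.36,8)])
E
```

```text
-0.085 25 0.7 [True, True, True, True, True, True, True, True] [0.71, 0.93, 1.58, -0.78, 1.57, 1.1] [0.17, 0.24, 1.83, -0.2, 1.1, 0.24]
-0.085 25 1 [True, True, True, True, True, True, True, True] [0.71, 0.93, 1.58, -0.78, 1.57, 1.1] [-0.06, 0.23, 1.85, 0.25, 1.1, -0.2]
-0.085 35 0.7 [True, True, True, True, True, True, True, True] [0.69, 0.85, 1.63, -0.71, 1.43, 1.06] [0.08, 0.22, 1.84, -0.01, 1.08, 0.05]
-0.085 35 1 [True, True, True, True, True, True, True, True] [0.69, 0.85, 1.63, -0.71, 1.43, 1.06] [-0.15, 0.25, 1.85, 0.43, 1.15, -0.38]
-0.085 45 0.7 [True, True, True, True, True, True, True, True] [0.65, 0.76, 1.68, -0.64, 1.29, 1.0] [-0.02, 0.22, 1.85, 0.19, 1.09, -0.14]
-0.085 45 1 [True, True, True, True, True, True, True, True] [0.65, 0.76, 1.68, -0.64, 1.29, 1.0] [-0.24, 0.3, 1.85, 0.59, 1.23, -0.54]
-0.06 25 0.7 [True, True, True, True, True, True, True, True] [0.69, 0.95, 1.53, -0.79, 1.58, 1.07] [0.17, 0.28, 1.78, -0.2, 1.12, 0.23]
-0.06 25 1 [True, True, True, True, True, True, True, True] [0.69, 0.95, 1.53, -0.79, 1.58, 1.07] [-0.05, 0.27, 1.79, 0.25, 1.11, -0.2]
-0.06 35 0.7 [True, True, True, True, True, True, True, True] [0.66, 0.86, 1.58, -0.73, 1.44, 1.03] [0.07, 0.26, 1.79, -0.01, 1.09, 0.05]
-0.06 35 1 [True, True, True, True, True, True, True, True] [0.66, 0.86, 1.58, -0.73, 1.44, 1.03] [-0.14, 0.29, 1.8, 0.43, 1.16, -0.37]
-0.06 45 0.7 [True, True, True, True, True, True, True, True] [0.63, 0.78, 1.64, -0.65, 1.3, 0.97] [-0.02, 0.26, 1.79, 0.19, 1.1, -0.13]
-0.06 45 1 [True, True, True, True, True, True, True, True] [0.63, 0.78, 1.64, -0.65, 1.3, 0.97] [-0.23, 0.33, 1.8, 0.59, 1.24, -0.52]
const a 30 [True, True, True, True, True, True, True, True]
const a 45 [True, True, True, True, True, True, True, True]
const a 60 [True, True, True, True, True, True, True, False]
```

```bash
python3 - <<'E'
from h import *
b0=np.radians(35);yb=-.08;k=.8
P=lambda th,**kw:lidpose(th,b0-(1-k)*max(th,0),yb,sg=1,**kw)
command_gripper(0.0)
p,q=P(0,back=.07,low=.006)
move_pose(p+[0,.03,.15],q)
movel(p,q,v=.2)
print("in",movel(*P(0,low=.005),v=.08,until_force=6),get_tcp_pos(),get_ft_force().round(1))
for th in np.arange(.1,1.31,.15):
    movel(*P(th),v=.1);print(round(th,2),get_ft_force().round(1))
for th in (1.33,1.36,1.39):
    h=movel(*P(th),v=.05,until_force=12);print(th,h,get_ft_force().round(1))
    if h: break
print(get_time(),get_tcp_pos());snap("side","s3")
cv2.imwrite("pics/s3c.png",cv2.resize(cv2.imread("pics/s3.png")[70:310,180:480],None,fx=2.5,fy=2.5))
E
```

```text
in False [0.51409524 0.17375248 0.07384556] [ 0.3 -1.  -0. ]
0.1 [-1.4  5.5 -2.2]
0.25 [ 0.5  5.6 -0.5]
0.4 [-0.   4.7  0.8]
0.55 [ 1.4  4.4 -0.6]
0.7 [1.5 2.6 0.1]
0.85 [-0.1  2.5 -0.1]
1.0 [0.3 1.  0.1]
1.15 [0.5 0.6 0.2]
1.3 [-0.4  0.4  0.4]
1.33 False [-0.   1.5 -0.9]
1.36 False [ 0.3 10.2 -2.5]
1.39 False [  6.   34.5 -13.4]
23.8833 [0.51680309 0.05182699 0.25647069]
```

View pics/s3c.png

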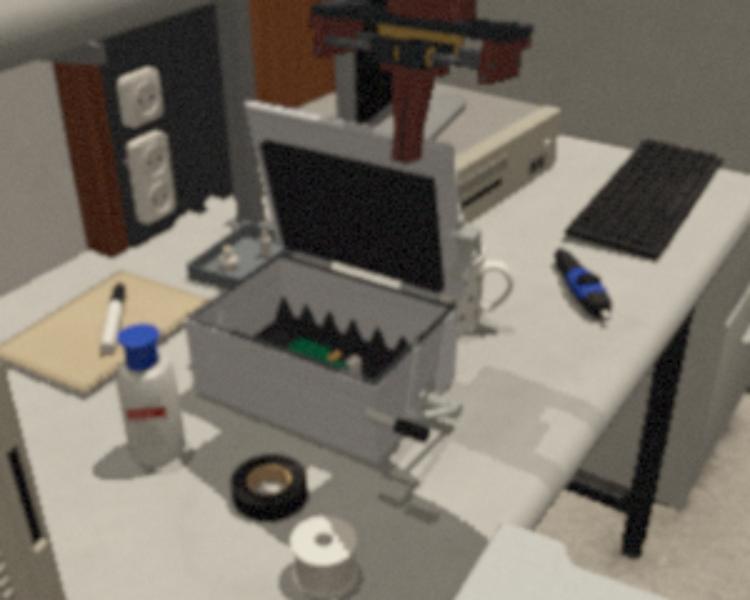

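The lid is fully up against its stop and the rod is still at rest, grip at about (410,428) in the crop. Now I back out and swing the rod with its grip caged between the fingers.

```bash
python3 - <<'E'
from h import *
t=np.radians(20);zd=bv(0,np.sin(t),-np.cos(t));q=tool(zd,-EX)
def G(r,up=0):
    a=np.radians(28)+r
    return bw(.0125-.135*np.cos(a),-.168,.020+.135*np.sin(a))+zd*(.014-up)
rs=np.linspace(0,1.17,8)
print([inverse_kinematics(G(r),q) is not None for r in rs],inverse_kinematics(G(1.17,.12),q))
p=get_tcp_pos();movel(p+[0,.09,-.01],v=.2);movel(p+[-.03,.12,.06],v=.3)
move_pose(G(0,.09),q);command_gripper(.42)
print(movel(G(0),v=.15,until_force=6),get_ft_force().round(1));command_gripper(.24)
print(get_grip_width())
for r in rs[1:]: movel(G(r),v=.08);print(round(r,2),get_ft_force().round(1))
command_gripper(0.0);print("clamp",get_grip_width()*88);command_gripper(.4)
movel(G(1.17,.1),v=.15)
print(get_time());snap("side","s4");snap("scene","sc4")
a=cv2.imread("pics/s4.png")[70:310,220:440];b=cv2.imread("pics/sc4.png")[90:330,220:440]
cv2.imwrite("pics/c4.png",cv2.resize(np.hstack([a,b]),None,fx=1.8,fy=1.8))
E
```

```text
[True, True, True, True, True, True, True, True] [ 0.12626672 -0.13733652  2.27330333 -0.05584549  0.65892447 -1.43253732]
False [-0.1 -0.6 -0.7]
0.24014204815739093
0.17 [ 0.5 -0.4  1.2]
0.33 [0.4 2.4 1.2]
0.5 [ 0.  -0.1 -0.3]
0.67 [0.8 0.5 0.1]
0.84 [-0.   0.2 -0.7]
1.0 [-0.6  0.1 -0.3]
1.17 [-0.3 -0.1 -0.8]
clamp 13.352771391839804
32.4917
```

View pics/c4.png

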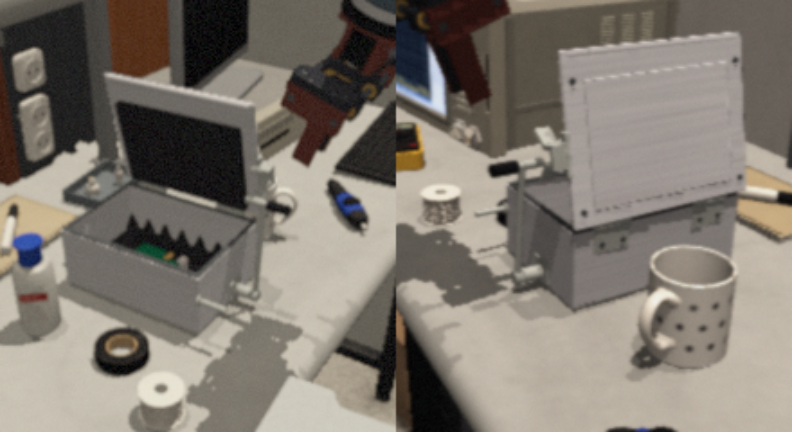

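The rod stands at the catch's height, grip at about (280,208) on the left and (503,170) on the right, and the lid holds up by itself. Next I nudge the lid forward from behind so that it sinks onto the rod.

```bash
python3 - <<'E'
from h import *
q=tool([0,0,-1],[0,1,0])
command_gripper(0.0)
p=get_tcp_pos();movel([p[0],-.06,.33],v=.25)
move_pose([.54,-.03,.33],q)
print(movel([.54,-.012,.245],v=.15,until_force=6),get_ft_force().round(1))
for y in(.015,.03,.045,.055): print(y,movel([.54,y,.245],v=.05,until_force=25),get_ft_force().round(1))
movel([.54,.03,.33],v=.2)
print(get_time());wait(3)
movel([.42,-.05,.36],v=.25)
print(get_time());snap("side","s5");snap("scene","sc5")
a=cv2.imread("pics/s5.png")[70:310,220:440];b=cv2.imread("pics/sc5.png")[90:330,220:440]
cv2.imwrite("pics/c5.png",cv2.resize(np.hstack([a,b]),None,fx=1.8,fy=1.8))
E
```

```text
False [-0.3  0.7  0.5]
0.015 False [-0.3  0.7  0.5]
0.03 False [-0.3 -0.4  0.2]
0.045 False [ 0.   1.2 -0.6]
0.055 False [-0.2  0.9 -0.8]
37.925
41.6667
```

View pics/c5.png

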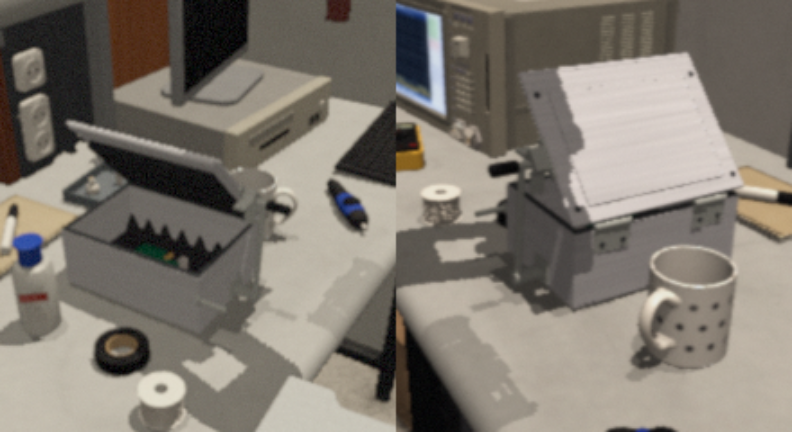

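The lid has come down and rests on the rod, lip corner at about (68,125) on the left. I check its angle against predicted pixels, that it is still, and the pin from close by.

```bash
python3 - <<'E'
from h import *
q=tool(bv(0,.75,-.66),-EX)
try: move_pose(bw(.02,-.29,.24),q)
except MotionError as e: print(e)
s,i,T=snap("side","s6");print("diff",cv2.absdiff(s,cv2.imread("pics/s5.png"))[120:230,240:360].max(2).mean())
for th in(.79,.84,.89,.95):
    U=bv(-np.cos(th),0,np.sin(th));W=bv(np.sin(th),0,np.cos(th))
    print(th,[(proj(i,T,bw(.0775,y,.095)+U*.18+W*.010)[0].round(1)-[220,70])*1.8 for y in(.114,-.114)])
w,iw,Tw=snap("wrist","w6");print(get_time())
c=proj(iw,Tw,bw(.0244,-.125,.1545))[0];print(c)
x,y=np.clip(c.astype(int),[80,60],[560,340]);cv2.imwrite("pics/w6c.png",cv2.resize(w[y-60:y+60,x-80:x+80],None,fx=4.5,fy=4.5,interpolation=cv2.INTER_CUBIC))
E
```

```text
the arm cannot take that pose within its joint ranges
diff 4.465378787878788
0.79 [array([ 60.84, 122.4 ]), array([213.48, 162.9 ])]
0.84 [array([ 63.9 , 116.46]), array([216.54, 155.88])]
0.89 [array([ 67.14, 110.52]), array([219.78, 149.04])]
0.95 [array([ 71.1 , 103.86]), array([223.74, 141.3 ])]
41.8667
[408.96205099 218.79792174]
```

View pics/w6c.png

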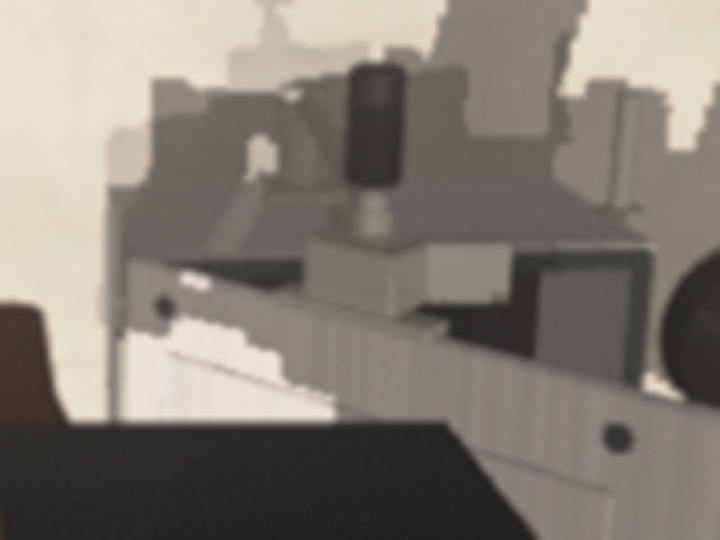

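The close view shows the grip at (376,125) and the rod's end entering the catch at (376,230), with the lid's near screws at (165,306) and (617,437). I get the lid angle from the two screws and check stillness.

```bash
python3 - <<'E'
from h import *
from scipy.optimize import minimize_scalar
i=camera_info("wrist");T=np.load("pics/w6.npz")["T"];H=bw(.0775,0,.095)
S=[np.array([.4938,.0233,.106]),np.array([.4897,.1515,.106])]
px=np.array([[328+165/4.5,158+306/4.5],[328+617/4.5,158+437/4.5]])
def P(th):
    o=[]
    for s in S:
        d=s-H;u=-d@EX;w=d[2];y=d@EY
        o.append(H+EY*y+bv(-np.cos(th),0,np.sin(th))*u+bv(np.sin(th),0,np.cos(th))*w)
    return proj(i,T,np.array(o))
r=minimize_scalar(lambda t:((P(t)-px)**2).sum(),bounds=(.3,1.3),method="bounded");print("theta",r.x,"\n",px-P(r.x),"\n",(P(.85)-P(.84))*5)
# grip in same view: crop (376,65)-(376,185)
for y in(-.178,-.148): print("grip pred crop",(proj(i,T,bw(.0244,y,.1545))[0]-[328,158])*4.5)
j,Tj=campose("side")
print("shut corner pred",proj(j,Tj,bw(-.1025,.114,.105)),"seen (246,197.5)")
wait(1);a=read_camera("wrist")[:,:,::-1].copy();b=cv2.imread("pics/w6.png")
sh=[cv2.phaseCorrelate(b[150:280,330:520].mean(2).astype(np.float32),a[150:280,330:520].mean(2).astype(np.float32))];print(sh,get_time())
E
```

```text
theta 0.8239442695600369 
 [[ 0.19531393 -1.03821275]
 [-0.1050878  -0.05353426]] 
 [[-0.93137838  0.11175874]
 [-4.15363618  2.07817995]]
grip pred crop [372.83651307  66.28814281]
grip pred crop [368.00046388 185.34642745]
shut corner pred [[242.99653062 195.54823031]] seen (246,197.5)
[((0.221509229004468, 0.5552500245892702), 0.9998471101125082)] 42.9167
```

```bash
python3 - <<'E'
from h import *
f=lambda im,s:im[s].mean(2).astype(np.float32)
A=[];
for n in range(3): A.append(read_camera("wrist").copy());wait(1.0)
for s in (np.s_[200:280,340:480],np.s_[50:150,400:600]): print([np.round(cv2.phaseCorrelate(f(A[0],s),f(A[k],s))[0],2) for k in(1,2)])
print(get_time(),np.abs(get_qvel()).max());job_done()
E
```

```text
[array([0.02, 0.  ]), array([-0.02,  0.01])]
[array([0.  , 0.02]), array([-0.01,  0.01])]
46.0667 0.0019802133712121433
the job is handed in; nothing more can be done
```

I handed the job in at 46 s: the lid rests still on the prop rod at about 0.82 rad (0.84 expected with the pin home), the stripper lies flat on the bench well clear of the box, and the bottle, tape, mug and reel were not touched.

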